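# Pack out the glue-curing jig with the spacer that fits

### The arm

A 7-joint arm with a two-finger parallel gripper is mounted at the origin on the work surface; the furniture and walls round the work are solid. World frame = base frame: x ahead of the robot, y to its left, z up, the work surface at z = 0. Lengths are in m, angles in rad, forces in N, time in s.
With the tool pointing down it reaches from about 0.4 to 0.85 m from the base axis. Payload 4.5 kg.
Tool frame: the origin (TCP) lies on the mounting face of the last link; the fingertips stand 166 mm ahead of it and the grasp point (between the pads) lies 147 mm ahead of it; y points along the fingers, z is the direction in which the jaws open and shut, and the axes are right-handed (so a half turn about y gives the same grasp; the last joint's range is limited). The gripper opens to 88 mm and grips with 3 to 60 N. Pads are 18 mm wide; open, the fingers measure 123 mm over their backs; the gripper's body (75 mm by 187 mm) begins 45 mm behind the grasp point.
Start: joints at [-1.078, 0.689, -0.195, 1.565, 0.157, 0.902, -0.215], TCP at [0.277, 0.56, 0.405] pointing down, gripper open.
Joint ranges: [-3.01, 3.01], [-0.46, 2.08], [-1.47, 1.51], [0.13, 2.56], [-1, 4.14], [0.04, 2.09], [-2.66, 2.66]. Speed limits (rad/s): [2.57, 2.57, 3.14, 3.14, 3.14, 3.14, 3.14].

### API

Orientations are given as a unit quaternion [x, y, z, w].
In Python, from plant import r gives the robot as it stands.
- The arm moves only by the tool arm_command, never from a script. Its argument "deltas" is a list of rows, each an object of numbers: "dx", "dy", "dz": the shift along the tool's x, y, z each as a share of 1000 mm, from -1 to 1; "wx", "wy", "wz": the turn, a rotation vector about the tool's x, y, z each as a share of 45 degrees, from -1 to 1. In form: [{"dx": .., "dy": .., "dz": .., "wx": .., "wy": .., "wz": ..}, ...]. A call has exactly 5 rows; each row is the pose to reach, as a shift and turn from the pose commanded when the call began, along the tool's axes at that moment; what a row does not reach only later rows make up. A row lasts 1/10 s, in which the tool goes at most 50 mm and 8.59 degrees, less where a joint would pass 70% of its speed; a pose out of reach is approached as far as the arm can. A call with a number of a shift or a turn outside -1 to 1 is refused whole. A call with a gripper value outside its range is refused whole. "claw" is the opening, from -1 (shut) to 1 (fully open), set as the call begins (left out, the last holds). The fingers move at their own pace and stop on an object; "grip_force" is the grip in N (left out, the last holds). Time passes only in rows, so rows that repeat a pose let the fingers close, or fill a call up. It gives the time, the measured TCP pose, the force and the opening at its end, in the units of the state.
- r.get_state(): the state, without advancing time (a new reading comes with each control period).
- r.snapshot(name): name is "scene" or "top" or "wrist"; returns the picture (420x560x3 uint8, red, green, blue); there is no depth.
- r.get_calibration(name): a dict with "vertical_fov" (degrees; the focal length in pixels is half the picture's height over the tangent of half this angle, whatever the lens; pixels are square), "cx", "cy" (the principal point, pixels), "R" (3x3) and "t" (3): a world point X has camera coordinates R X + t. Camera axes: x right, y down, z forward; pixel columns grow to the right and rows downward; lengths in m; the calibration is good to about 2 mm. A picture is of the moment at which its call begins: read the wrist's pose just before it. get_calibration takes no time and is no camera call; for the wrist camera it gives the pose at the moment of the call.
- r.finish_job(): hands the job in, once; it reports no verdict.
The state is a dict: "clock": time; "q": joint angles; "qd": joint speeds; "joint_torque": joint torques, N m; "tool_pos": TCP position; "eef_rot": TCP orientation; "contact_force": force on the tool from outside, world axes, zero at the start; "moment": the same for the moment, N m; "opening": opening from 0.0 (shut) to 1.0 (fully open).
Only numpy, scipy, OpenCV 4.12 (cv2) and the standard library are available. Lean on these libraries where they do the work, as an engineer would, in place of code of your own. Each camera call takes 0.05 s, during which the arm holds its last target.

### The job

A transformer sits in the glue-curing jig, and its glued core halves must be kept under spring pressure while they cure. Find, by trying them gently, which of the three aluminium spacers from the rack slides snugly between the jig's sprung pad and the ferrite core, tapered foot down, so that the pad is pushed back and presses on it: one that drops in loosely is too thin, and one that sticks is too thick - do not force it, ferrite is brittle. Leave the snug one fully home on the jig's bed and let go, with the other two standing in the rack's pockets.

Things in the scene. Friction and masses are not known exactly. Their poses are not given: they have to be found in the camera images.
- jig: fixed grey jig, bed 196 x 72 mm. Origin on the table under its middle; x from plunger to stop, z up. Bed top 10 mm up; side rails 38 mm apart, tops 18 mm up; plunger housing (x -76 to -50) 44 mm high. Stop and transformer are locked: the core's near face (32 mm wide, top 38 mm up) lies 12.4 to 21.0 mm from the pad's face, as the last job left it; knob 45 to 75 mm behind it, 63 mm high
- pad: sprung steel pad, 30 mm wide, top 36 mm above the table. Origin on the bed at the foot of its face (jig x -12, y 0, z 10 mm when free), axes as the jig's; the gap lies on its +x side. It yields up to 4 mm towards -x, then a hard end; spring 4 N at once, 7 N at 4 mm. Pad and core are smooth (friction 0.35). Snug means the gap is 0 to 4 mm less than the spacer; at least one of them is
- rack: black plastic rack, fixed, 112 x 52 mm, 18 mm high: three like pockets in a row along its x, centres at x -34, 0 and +34 mm, each 27 mm (x) by 37 mm (y) with a floor 6 mm above the table. Origin under its middle; z up. The spacers stand in the pockets, thickness along the rack's x
- spacer_16_mid (a point): centre (half-way up) of the 16 mm spacer: plain aluminium block 16 mm thick (its x), 30 mm wide (its y), 50 mm tall (its z, up), one dimple on top, about 64 g. The lowest 10 mm of the foot taper in by 3 mm on each thickness face. It stands upright in one of the rack's pockets, any of them; held across its 30 mm width, near the top
- spacer_19_mid (a point): centre (half-way up) of the 19 mm spacer: plain aluminium block 19 mm thick (its x), 30 mm wide (its y), 50 mm tall (its z, up), two dimples on top, about 76 g. The lowest 10 mm of the foot taper in by 3 mm on each thickness face. It stands upright in one of the rack's pockets, any of them; held across its 30 mm width, near the top
- spacer_22_mid (a point): centre (half-way up) of the 22 mm spacer: plain aluminium block 22 mm thick (its x), 30 mm wide (its y), 50 mm tall (its z, up), three dimples on top, about 88 g. The lowest 10 mm of the foot taper in by 3 mm on each thickness face. It stands upright in one of the rack's pockets, any of them; held across its 30 mm width, near the top
There are look-alikes about, which are no part of the job. Leave any green or orange look-alike of the part that bears spacer_16_mid alone.

How it is judged:
At the end, for the whole second after the job is handed in: One spacer stands between pad and core (underside within 2.5 mm of the bed, 6 mm of its middle line, upright within 0.07 rad, at rest) and the pad presses on it (over 1.5 N); the other two stand in rack pockets (within 4 mm of the floor, tilted under 0.2 rad) (((z of spacer_16_mid in the frame of jig below 0.0375 m and y of spacer_16_mid in the frame of jig between -0.006 and 0.006 m and angle between spacer_16_mid's own z axis and vertical below 0.07 rad and x of spacer_16_mid in the frame of jig between -0.02 and 0.02 m and contact force between spacer_16 and pad above 1.5 N and linear speed of spacer_16 below 0.01 m/s and x of spacer_19_mid in the frame of rack between -0.048 and 0.048 m and y of spacer_19_mid in the frame of rack between -0.006 and 0.006 m and z of each of spacer_19_mid, spacer_22_mid in the frame of rack below 0.035 m and angle between each of spacer_19_mid, spacer_22_mid's own z axis and vertical below 0.2 rad and x of spacer_22_mid in the frame of rack between -0.048 and 0.048 m and y of spacer_22_mid in the frame of rack between -0.006 and 0.006 m) or (z of spacer_19_mid in the frame of jig below 0.0375 m and y of spacer_19_mid in the frame of jig between -0.006 and 0.006 m and angle between spacer_19_mid's own z axis and vertical below 0.07 rad and x of spacer_19_mid in the frame of jig between -0.02 and 0.02 m and contact force between spacer_19 and pad above 1.5 N and linear speed of spacer_19 below 0.01 m/s and x of spacer_16_mid in the frame of rack between -0.048 and 0.048 m and y of spacer_16_mid in the frame of rack between -0.006 and 0.006 m and z of each of spacer_16_mid, spacer_22_mid in the frame of rack below 0.035 m and angle between each of spacer_16_mid, spacer_22_mid's own z axis and vertical below 0.2 rad and x of spacer_22_mid in the frame of rack between -0.048 and 0.048 m and y of spacer_22_mid in the frame of rack between -0.006 and 0.006 m) or (z of spacer_22_mid in the frame of jig below 0.0375 m and y of spacer_22_mid in the frame of jig between -0.006 and 0.006 m and angle between spacer_22_mid's own z axis and vertical below 0.07 rad and x of spacer_22_mid in the frame of jig between -0.02 and 0.02 m and contact force between spacer_22 and pad above 1.5 N and linear speed of spacer_22 below 0.01 m/s and x of spacer_16_mid in the frame of rack between -0.048 and 0.048 m and y of spacer_16_mid in the frame of rack between -0.006 and 0.006 m and z of each of spacer_16_mid, spacer_19_mid in the frame of rack below 0.035 m and angle between each of spacer_16_mid, spacer_19_mid's own z axis and vertical below 0.2 rad and x of spacer_19_mid in the frame of rack between -0.048 and 0.048 m and y of spacer_19_mid in the frame of rack between -0.006 and 0.006 m))); the robot touches nothing.
It fails at once if pad or core is squeezed with more than 30 N (contact force between pad and anything else above 30 N).
It fails at once if the jig is loaded with more than 60 N (squeeze on pad and core and push on it added up) (contact force between jig and anything else above 60 N).
It also fails if it takes over 64 s, if anything falls off the work surface, if the arm or the gripper's body presses on something with over 40 N, if the wrist force passes 120 N, or if a joint passes its speed limit or range.

## Working session

There is one attempt and no reset: what is moved stays moved. The work goes in short steps, Python scripts to look and compute and a tool call to move; the robot and the scene stay as the last step left them, time stands still between calls to the robot, and variables do not carry over. Pictures are saved under pics/ and viewed, and the job is handed in when it is done.

Besides the shell and the picture viewer there is one more tool, called after "Emit:" as name([rows], argument=value, ...), one row to a line, values as JSON. arm_command: Moves the arm, as the interface text tells. Shift numbers are shares of 1000 mm and turn numbers shares of 45 degrees, none past 1 either way. Its arguments: {"type":"object","properties":{"deltas":{"type":"array","items":{"type":"object","properties":{"dx":{"type":"number","minimum":-1,"maximum":1},"dy":{"type":"number","minimum":-1,"maximum":1},"dz":{"type":"number","minimum":-1,"maximum":1},"wx":{"type":"number","minimum":-1,"maximum":1},"wy":{"type":"number","minimum":-1,"maximum":1},"wz":{"type":"number","minimum":-1,"maximum":1}}}},"claw":{"type":"number"},"grip_force":{"type":"number"}},"required":["deltas"]}

```bash
ls; mkdir -p pics
python3 - <<'E'
from plant import r
import cv2
for n in ("scene","top","wrist"):
    c=r.get_calibration(n); print(n,c)
    cv2.imwrite(f"pics/{n}0.png",r.snapshot(n)[:,:,::-1])
print(r.get_state())
E
```

```text
pics
scene {'vertical_fov': 45.46393632056207, 'cx': 278.31659588424304, 'cy': 206.20882726176106, 'R': array([[ 0.84603724,  0.53311824,  0.00243691],
       [ 0.40167013, -0.63441548, -0.66043781],
       [-0.35054543,  0.55973381, -0.75087679]]), 't': array([-0.45326844, -0.16761875,  1.06098163])}
top {'vertical_fov': 51.394384087467145, 'cx': 279.8790434355268, 'cy': 210.2595352013859, 'R': array([[ 0.02539039, -0.99940703,  0.02325776],
       [-0.98839395, -0.0285827 , -0.14919931],
       [ 0.1497756 , -0.0191996 , -0.98853358]]), 't': array([-0.00405434,  0.50930398,  0.84545998])}
wrist {'vertical_fov': 59.37342370878168, 'cx': 272.82133129189594, 'cy': 207.78276154713754, 'R': array([[ 0.44312098,  0.89646001, -0.00180283],
       [ 0.85410172, -0.42157065,  0.30461195],
       [ 0.27231241, -0.13651974, -0.95247484]]), 't': array([-0.62559873, -0.0416554 ,  0.39102284])}
{'clock': 0.15, 'q': array([-1.07822698,  0.68979333, -0.19456304,  1.56603148,  0.15733754,
        0.90251466, -0.21512064]), 'qd': array([-0.0008344 , -0.00243974,  0.00033415, -0.00430884, -0.00058438,
       -0.00116814, -0.00015148]), 'joint_torque': array([-7.28808718e-04, -5.27863777e+01, -1.26852427e+00, -1.53586560e+01,
       -5.25542221e-02,  3.88357716e-03,  9.37812729e-05]), 'tool_pos': array([0.27668488, 0.56016862, 0.40411341]), 'eef_rot': array([ 0.68906421, -0.16082306,  0.1606789 , -0.68811972]), 'contact_force': array([-0.36945411,  0.31163777, -0.38733305]), 'moment': array([-0.01975698, -0.05539163,  0.0091506 ]), 'opening': 1.0021982941796495}
```

View pics/scene0.png

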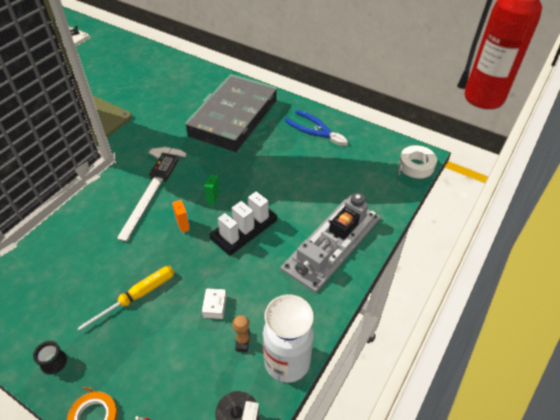

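View pics/top0.png

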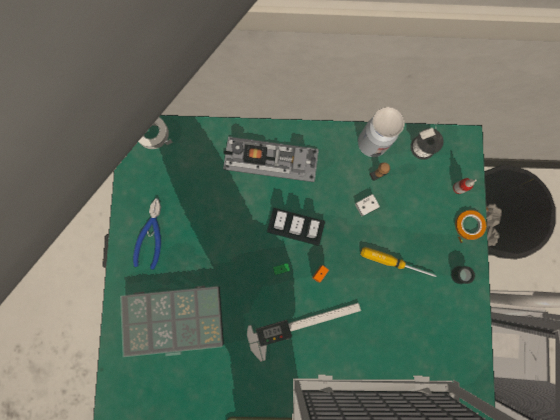

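View pics/wrist0.png

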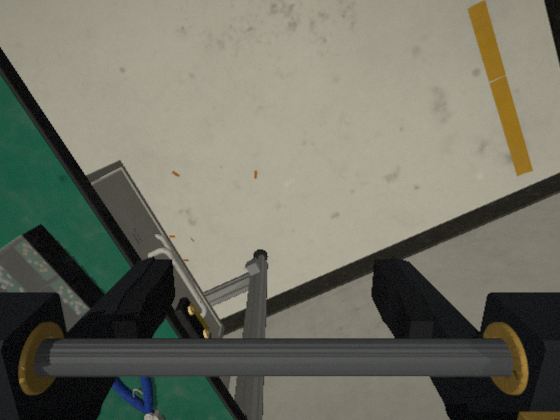

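Run:
```python
import cv2
a=cv2.imread("pics/top0.png")
cv2.imwrite("pics/t_crop.png",cv2.resize(a[120:290,210:350],None,fx=4.5,fy=3.5*4.5/4.5 if 0 else 3.5,interpolation=cv2.INTER_CUBIC) if 0 else cv2.resize(a[125:290,210:340],None,fx=3.6,fy=3.6,interpolation=cv2.INTER_CUBIC))
a=cv2.imread("pics/scene0.png")
cv2.imwrite("pics/s_crop.png",cv2.resize(a[160:300,160:390],None,fx=3.4,fy=3.4,interpolation=cv2.INTER_CUBIC))
```

```text
(no output)
```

View pics/t_crop.png

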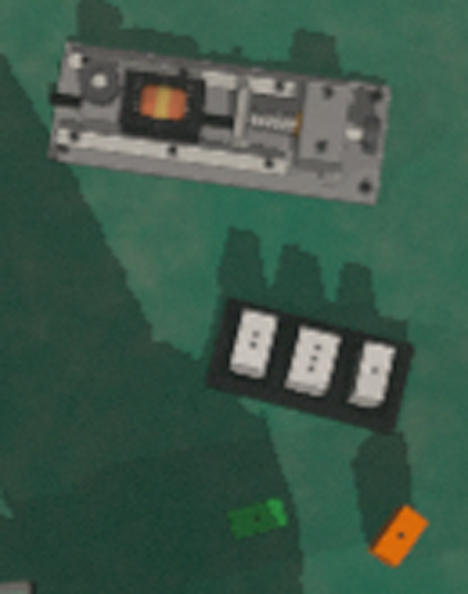

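View pics/s_crop.png

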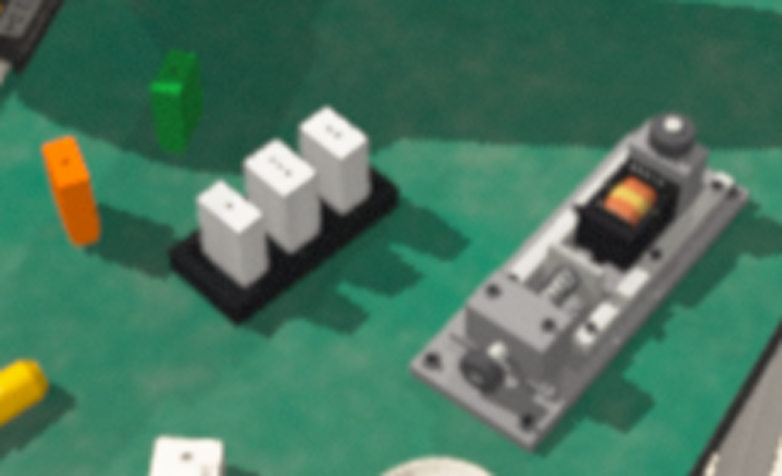

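```bash
cat > h.py <<'E'
import numpy as np, cv2
from scipy.spatial.transform import Rotation as Ro
from plant import r
def foc(c): return 210/np.tan(np.radians(c['vertical_fov']/2))
def cast(c,uv,z):
    uv=np.atleast_2d(uv).astype(float); f=foc(c); R=np.array(c['R']);t=np.array(c['t'])
    d=np.c_[(uv[:,0]-c['cx'])/f,(uv[:,1]-c['cy'])/f,np.ones(len(uv))]@R   # R^T d
    o=-R.T@t
    return o+d*((z-o[2])/d[:,2])[:,None]
def proj(c,X):
    X=np.atleast_2d(X)@np.array(c['R']).T+np.array(c['t']); f=foc(c)
    return np.c_[X[:,0]/X[:,2]*f+c['cx'],X[:,1]/X[:,2]*f+c['cy']]
def pose():
    s=r.get_state(); return np.array(s['tool_pos']),Ro.from_quat(s['eef_rot']),s
def plan(pos,Rt=None):
    p,R,s=pose()
    d=R.inv().apply(np.array(pos)-p)
    w=(R.inv()*Rt).as_rotvec() if Rt is not None else np.zeros(3)
    print("shift",d.round(4),"turn share",(np.degrees(w)/45).round(4),"deg",np.degrees(w).round(2))
E
python3 - <<'E'
from h import *
c=r.get_calibration("top")
P=np.array([[254,340],[313,360],[373,373]])/3.6+[210,125]
print(cast(c,P,.056).round(4))
J=np.array([[70,40],[388,85],[376,203],[52,157]])/3.6+[210,125]
print(cast(c,J,.01).round(4))
K=np.array([[228,297],[413,346],[393,433],[207,385]])/3.6+[210,125]
print(cast(c,K,.018).round(4))
p,R,s=pose(); print(R.as_matrix().round(3))
w=r.get_calibration("wrist"); Rw=np.array(w['R']); o=-Rw.T@w['t']
print("cam in tool",R.inv().apply(o-p), (R.as_matrix().T@Rw.T).round(3))
E
```

```text
[[ 0.4882  0.0083  0.056 ]
 [ 0.4781 -0.0243  0.056 ]
 [ 0.4718 -0.0574  0.056 ]]
[[ 0.6708  0.1212  0.01  ]
 [ 0.6493 -0.0685  0.01  ]
 [ 0.5774 -0.0623  0.01  ]
 [ 0.5992  0.1287  0.01  ]]
[[ 0.5177  0.0231  0.018 ]
 [ 0.4923 -0.084   0.018 ]
 [ 0.442  -0.0731  0.018 ]
 [ 0.4665  0.0337  0.018 ]]
[[ 0.897 -0.001  0.443]
 [-0.443 -0.001  0.897]
 [ 0.    -1.    -0.001]]
cam in tool [-0.07925852  0.0199922   0.00163194] [[ 0.     0.953  0.304]
 [ 0.    -0.304  0.953]
 [ 1.    -0.    -0.   ]]
```

Run:
```python
from h import *
b=np.radians(-10)
z=np.array([np.cos(b),np.sin(b),0]); y=np.array([0,0,-1.]); x=np.cross(y,z)
plan([.55,-.06,.33],Ro.from_matrix(np.c_[x,y,z]))
```

```text
shift [ 0.5196  0.0748 -0.435 ] turn share [1.4000e-03 1.6382e+00 1.2000e-03] deg [6.000e-02 7.372e+01 5.000e-02]
```

Emit:
arm_command([
  {"dx":0.037,"dz":-0.031,"dy":0.0,"wy":0.17},
  {"dx":0.074,"dz":-0.062,"wy":0.34},
  {"dx":0.111,"dz":-0.093,"wy":0.51},
  {"dx":0.148,"dz":-0.124,"wy":0.68},
  {"dx":0.185,"dz":-0.155,"wy":0.85},
], claw=1)

```text
invalid input at $.deltas[0]: expected keys dx, dy, dz, wx, wy, wz
```

```bash
cat > p.py <<'E'
from h import *
import sys
v=[float(x) for x in sys.argv[1:]]   # x y z [beta deg]
if len(v)>3:
    b=np.radians(v[3]); z=np.array([np.cos(b),np.sin(b),0]); y=np.array([0,0,-1.]); x=np.cross(y,z)
    plan(v[:3],Ro.from_matrix(np.c_[x,y,z]))
else: plan(v)
p,R,s=pose(); print(p.round(4),"F",s['contact_force'].round(2),"M",s['moment'].round(2),s['opening'],s['clock'],"q",s['q'].round(2))
E
python3 p.py .55 -.06 .33 -10
```

```text
shift [ 0.5196  0.0748 -0.435 ] turn share [1.4000e-03 1.6382e+00 1.2000e-03] deg [6.000e-02 7.372e+01 5.000e-02]
[0.2767 0.5602 0.4041] F [-0.37  0.31 -0.39] M [-0.02 -0.06  0.01] 1.0021982941796495 0.15 q [-1.08  0.69 -0.19  1.57  0.16  0.9  -0.22]
```

All six keys are needed.

Emit:
arm_command([
  {"dx":0.037,"dy":0,"dz":-0.031,"wx":0,"wy":0.17,"wz":0},
  {"dx":0.074,"dy":0,"dz":-0.062,"wx":0,"wy":0.34,"wz":0},
  {"dx":0.111,"dy":0,"dz":-0.093,"wx":0,"wy":0.51,"wz":0},
  {"dx":0.148,"dy":0,"dz":-0.124,"wx":0,"wy":0.68,"wz":0},
  {"dx":0.185,"dy":0,"dz":-0.155,"wx":0,"wy":0.85,"wz":0},
], claw=1)

```text
clock: 0.65
tool_pos: [0.3744, 0.3376, 0.4047]
eef_rot: [-0.597, 0.379, -0.379, 0.597]
contact_force: [1.1, 1.3, 1.2]
opening: 0.997
```

```bash
python3 p.py .55 -.06 .33 -10
```

```text
shift [ 0.4346  0.0747 -0.0101] turn share [-1.000e-04  7.814e-01  0.000e+00] deg [-0.   35.16  0.  ]
[0.3744 0.3376 0.4047] F [1.09 1.35 1.17] M [-0.05 -0.06 -0.03] 0.9966183624247803 0.65 q [-0.81  0.53 -0.03  1.93  0.02  0.68 -0.41]
```

Emit:
arm_command([
  {"dx":0.045,"dy":0.007,"dz":-0.001,"wx":0,"wy":0.156,"wz":0},
  {"dx":0.09,"dy":0.015,"dz":-0.002,"wx":0,"wy":0.312,"wz":0},
  {"dx":0.135,"dy":0.022,"dz":-0.003,"wx":0,"wy":0.468,"wz":0},
  {"dx":0.18,"dy":0.03,"dz":-0.004,"wx":0,"wy":0.624,"wz":0},
  {"dx":0.225,"dy":0.037,"dz":-0.005,"wx":0,"wy":0.78,"wz":0},
])

```text
clock: 1.15
tool_pos: [0.4666, 0.1326, 0.3674]
eef_rot: [-0.455, 0.541, -0.541, 0.455]
contact_force: [-0.2, 0.7, -0.5]
opening: 0.999
```

```bash
python3 p.py .55 -.06 .33 -10
```

```text
shift [0.1754 0.0374 0.1152] turn share [ 0.0001  0.0022 -0.0001] deg [ 0.    0.1  -0.01]
[0.4666 0.1326 0.3674] F [-0.19  0.72 -0.48] M [-0.04  0.05  0.01] 0.9985382313299184 1.15 q [-0.44  0.57  0.1   2.03 -0.11  0.55 -0.43]
```

Emit:
arm_command([
  {"dx":0.038,"dy":0.008,"dz":0.025,"wx":0,"wy":0,"wz":0},
  {"dx":0.076,"dy":0.016,"dz":0.05,"wx":0,"wy":0,"wz":0},
  {"dx":0.114,"dy":0.024,"dz":0.075,"wx":0,"wy":0,"wz":0},
  {"dx":0.152,"dy":0.032,"dz":0.1,"wx":0,"wy":0,"wz":0},
  {"dx":0.175,"dy":0.037,"dz":0.115,"wx":0,"wy":0,"wz":0},
])

```text
clock: 1.65
tool_pos: [0.551, -0.0617, 0.33]
eef_rot: [0.455, -0.541, 0.542, -0.455]
contact_force: [0.2, 0.4, -0.8]
opening: 0.998
```

```bash
cat > snap.py <<'E'
from h import *
import sys,pickle
n=sys.argv[1]; cam=sys.argv[2] if len(sys.argv)>2 else "wrist"
c=r.get_calibration(cam); im=r.snapshot(cam)
cv2.imwrite(f"pics/{n}.png",im[:,:,::-1]); pickle.dump(c,open(f"pics/{n}.pkl","wb"))
p,R,s=pose(); print(p.round(4),abs(s['qd']).max().round(4),s['contact_force'].round(2))
E
python3 snap.py w1
```

```text
[ 0.5519 -0.0657  0.3297] 0.0765 [ 2.04 -3.26 -0.46]
```

View pics/w1.png

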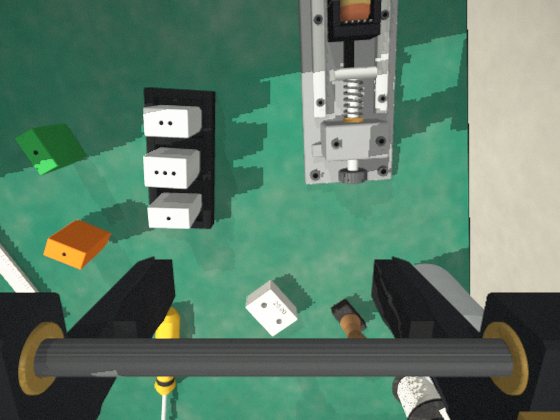

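```bash
python3 p.py .59 .005 .27 -7
```

```text
shift [-0.0766  0.0594  0.0249] turn share [-0.003  -0.0701  0.0064] deg [-0.14 -3.15  0.29]
[ 0.5519 -0.0657  0.3297] F [ 2.04 -3.26 -0.46] M [-0.3  -0.08  0.01] 1.0034116682316634 1.7 q [ 0.    0.7   0.05  1.86 -0.05  0.58 -0.09]
```

Emit:
arm_command([
  {"dx":-0.025,"dy":0.02,"dz":0.009,"wx":0,"wy":-0.035,"wz":0},
  {"dx":-0.05,"dy":0.04,"dz":0.018,"wx":0,"wy":-0.07,"wz":0},
  {"dx":-0.073,"dy":0.06,"dz":0.026,"wx":0,"wy":-0.07,"wz":0},
  {"dx":-0.073,"dy":0.06,"dz":0.026,"wx":0,"wy":-0.07,"wz":0},
  {"dx":-0.073,"dy":0.06,"dz":0.026,"wx":0,"wy":-0.07,"wz":0},
])

```text
clock: 2.2
tool_pos: [0.5878, 0.0104, 0.2703]
eef_rot: [-0.472, 0.527, -0.527, 0.471]
contact_force: [0.5, -0.6, 0.6]
opening: 1.002
```

```bash
python3 snap.py w2
python3 - <<'E'
import cv2
a=cv2.imread("pics/w2.png")
cv2.imwrite("pics/w2j.png",cv2.resize(a[0:200,250:430],None,fx=3,fy=3,interpolation=cv2.INTER_CUBIC))
E
```

```text
[0.5878 0.0093 0.2709] 0.0177 [ 0.13 -0.72  0.89]
```

View pics/w2.png

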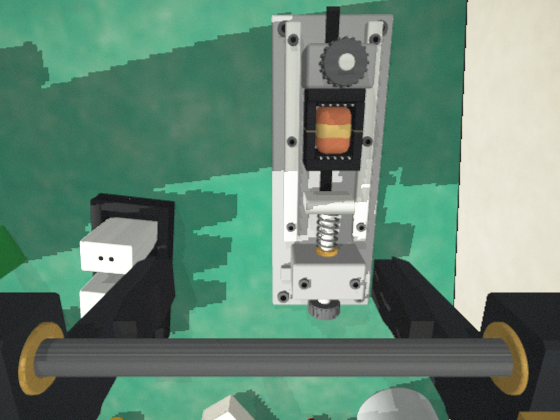

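View pics/w2j.png

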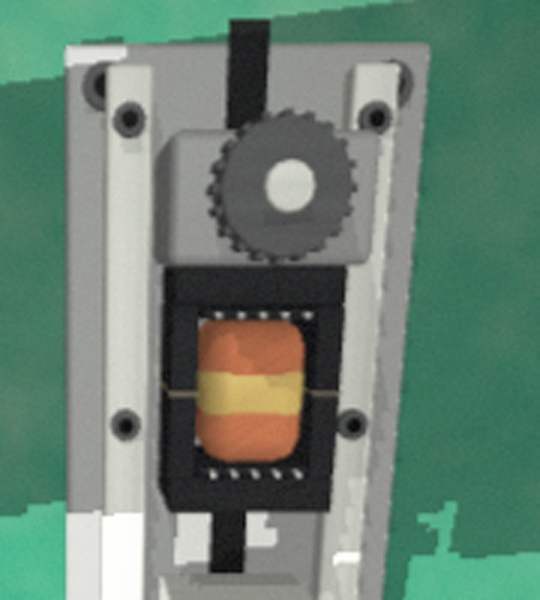

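Run:
```python
import cv2
a=cv2.imread("pics/w2.png")
cv2.imwrite("pics/w2g.png",cv2.resize(a[155:315,262:400],None,fx=5,fy=3.75 if 0 else 5,interpolation=cv2.INTER_CUBIC)[:, :]) 
b=cv2.resize(a[160:260,270:390],None,fx=6,fy=6,interpolation=cv2.INTER_CUBIC); cv2.imwrite("pics/w2g.png",cv2.convertScaleAbs(b,alpha=1.3,beta=15))
b=cv2.resize(a[240:315,262:382],None,fx=6,fy=6,interpolation=cv2.INTER_CUBIC); cv2.imwrite("pics/w2b.png",b)
```

```text
(no output)
```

View pics/w2g.png

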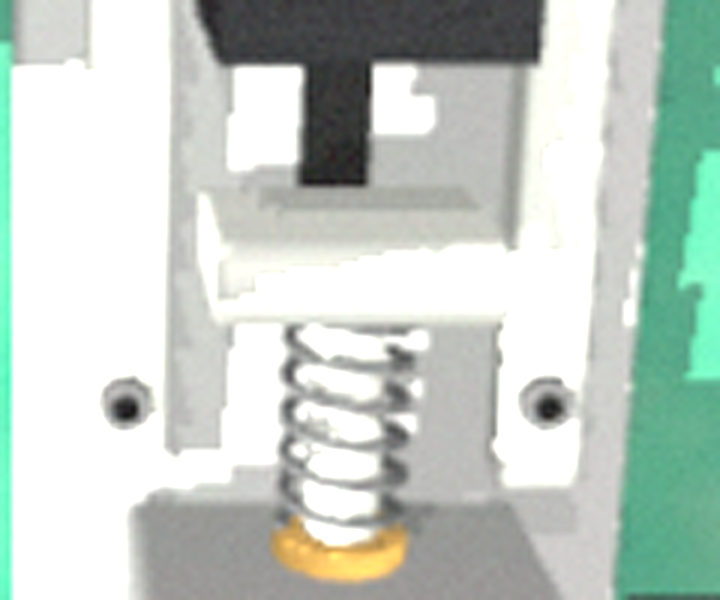

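View pics/w2b.png

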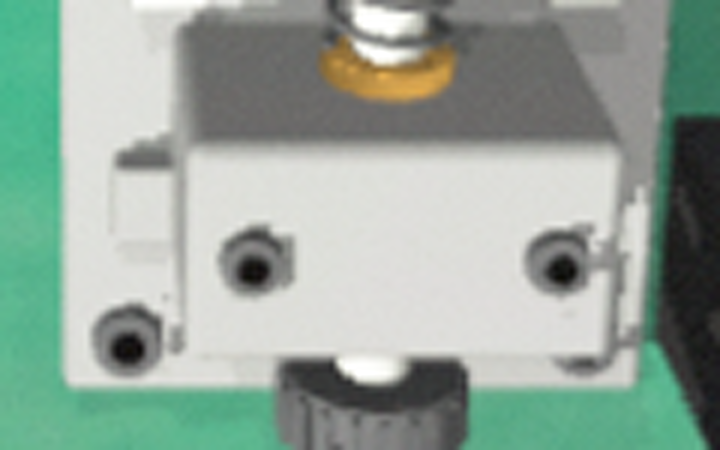

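Run:
```python
from h import *
import pickle
c=pickle.load(open("pics/w2.pkl","rb"))
R=np.array(c['R']); print("cam",-R.T@c['t'])
J=cast(c,[[271.7,15],[392.7,15],[368.2,304.2],[272.8,304.2]],.010)
print(J.round(4)); 
for i in range(4): print(np.linalg.norm(J[i]-J[(i+1)%4]).round(4),end=' ')
m=J.mean(0); ex=(J[0]+J[1]-J[2]-J[3]); ex[2]=0; ex/=np.linalg.norm(ex); ey=np.array([-ex[1],ex[0],0])
print("centre",m,"ang",np.degrees(np.arctan2(ex[1],ex[0])))
def jf(P): return np.c_[(P-m)@ex,(P-m)@ey]*1000
print("core edge",jf(cast(c,[[306.7,170.3],[360,170.3]],.038)))
print("pad edge",jf(cast(c,[[306.4,200.5],[354,200.5]],.036)))
print("pad back",jf(cast(c,[[306.4,213.3],[354,213.3]],.036)))
print("pad foot", jf(cast(c,[[304,192],[350,192]],.010)))
```

```text
cam [0.59754706 0.09071939 0.25023319]
[[ 0.6008  0.1321  0.01  ]
 [ 0.6713  0.1241  0.01  ]
 [ 0.6505 -0.0691  0.01  ]
 [ 0.5797 -0.0612  0.01  ]]
0.0709 0.1943 0.0713 0.1945 centre [0.62558051 0.03148936 0.01      ] ang 83.80761241653929
core edge [[ 10.63373524  15.23285471]
 [ 10.51801606 -15.97106279]]
pad edge [[ -8.43479192  14.79184001]
 [ -8.53443167 -14.07518596]]
pad back [[-16.63432881  14.59872191]
 [-16.73178894 -14.59203109]]
pad foot [[-10.23825819  14.19129433]
 [-10.34773769 -16.86399597]]
```

Run:
```python
from h import *
import pickle
c=pickle.load(open("pics/w2.pkl","rb"))
m=np.array([.62558,.03149,0]); a=np.radians(83.81); ex=np.array([np.cos(a),np.sin(a),0]); ey=np.array([-ex[1],ex[0],0])
for x,z in [(-12,36),(-12,10),(-20,36),(-18,36),(-22,36),(0.4,38),(9,38),(10.6,38),(-50,44),(-76,44)]:
  q=proj(c,np.array([m+ex*x/1000+ey*y/1000+[0,0,z/1000] for y in (15,-15)]))
  print(x,z,((q-[270,160])*6).round(0).tolist(), q.round(1).tolist())
```

```text
-12 36 [[216.0, 277.0], [511.0, 276.0]] [[305.9, 206.1], [355.2, 205.9]]
-12 10 [[196.0, 207.0], [463.0, 206.0]] [[302.7, 194.5], [347.1, 194.4]]
-20 36 [[214.0, 351.0], [506.0, 350.0]] [[305.6, 218.5], [354.3, 218.3]]
-18 36 [[214.0, 332.0], [507.0, 332.0]] [[305.7, 215.4], [354.5, 215.3]]
-22 36 [[213.0, 369.0], [505.0, 368.0]] [[305.5, 221.5], [354.1, 221.4]]
0.4 38 [[220.0, 163.0], [523.0, 162.0]] [[306.7, 187.2], [357.2, 187.1]]
9 38 [[222.0, 78.0], [529.0, 77.0]] [[307.0, 173.0], [358.2, 172.8]]
10.6 38 [[223.0, 62.0], [530.0, 61.0]] [[307.1, 170.4], [358.3, 170.2]]
-50 44 [[213.0, 650.0], [504.0, 649.0]] [[305.6, 268.4], [353.9, 268.2]]
-76 44 [[208.0, 869.0], [488.0, 869.0]] [[304.6, 304.9], [351.4, 304.8]]
```

```bash
python3 p.py .61 -.065 .26 -6.2
```

```text
shift [0.0712 0.011  0.0305] turn share [ 0.0006 -0.0071  0.0014] deg [ 0.03 -0.32  0.06]
[0.5878 0.0093 0.2709] F [ 0.13 -0.72  0.89] M [-0.05  0.08  0.03] 1.0007723056805062 2.25 q [-0.12  0.83  0.04  1.79 -0.06  0.52 -0.16]
```

Emit:
arm_command([
  {"dx":0.035,"dy":0.005,"dz":0.015,"wx":0,"wy":0,"wz":0},
  {"dx":0.071,"dy":0.01,"dz":0.031,"wx":0,"wy":-0.007,"wz":0},
  {"dx":0.071,"dy":0.01,"dz":0.031,"wx":0,"wy":-0.007,"wz":0},
  {"dx":0.071,"dy":0.01,"dz":0.031,"wx":0,"wy":-0.007,"wz":0},
  {"dx":0.071,"dy":0.01,"dz":0.031,"wx":0,"wy":-0.007,"wz":0},
])

```text
clock: 2.75
tool_pos: [0.6106, -0.0638, 0.2614]
eef_rot: [-0.472, 0.526, -0.526, 0.473]
contact_force: [-0.6, 1.2, 0.3]
opening: 1.002
```

```bash
python3 snap.py w3
python3 - <<'E'
import cv2
a=cv2.imread("pics/w3.png")
b=cv2.resize(a[20:220,200:400],None,fx=3,fy=3,interpolation=cv2.INTER_CUBIC); cv2.imwrite("pics/w3g.png",b)
E
```

```text
[ 0.6106 -0.0631  0.2613] 0.0124 [ 0.01  0.13 -0.38]
```

View pics/w3.png

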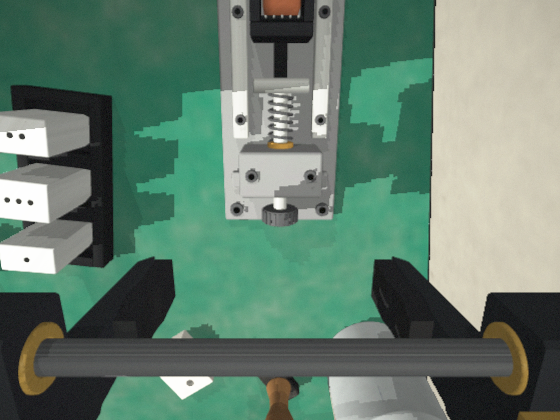

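View pics/w3g.png

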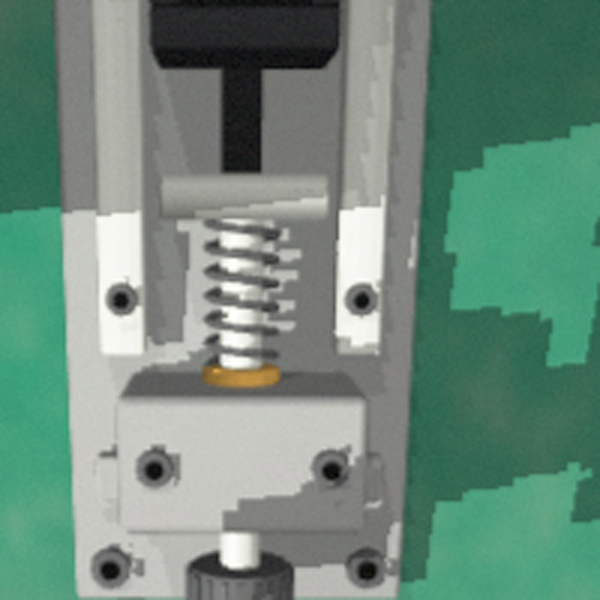

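Run:
```python
from h import *
import pickle
c=pickle.load(open("pics/w3.pkl","rb"))
print("cam",-np.array(c['R']).T@c['t'])
m=np.array([.62558,.03149,0]); a=np.radians(83.81); ex=np.array([np.cos(a),np.sin(a),0]); ey=np.array([-ex[1],ex[0],0])
def jf(uv,z): 
    P=cast(c,uv,z/1000)-m; return (np.c_[P@ex,P@ey]*1000).round(2).tolist()
w=lambda *q:[[200+x/3,20+y/3] for x,y in q]
print("bed end",jf(w((77,597),(402,597)),10))
print("housing front",jf(w((120,397),(365,397)),44))
print("housing back",jf(w((120,530),(362,530)),44))
print("pad front",jf(w((161,177),(328,177)),36))
print("pad back",jf(w((161,218),(328,218)),36))
print("core edge",jf(w((150,33),(340,33)),38))
print("core edge low",jf(w((160,68),(335,68)),10))
```

```text
cam [0.62001264 0.01663181 0.24144693]
bed end [[-97.32, 35.66], [-97.3, -36.51]]
housing front [[-47.32, 21.81], [-47.32, -22.04]]
housing back [[-72.08, 22.49], [-72.07, -22.47]]
pad front [[-9.93, 14.28], [-9.93, -15.04]]
pad back [[-16.8, 14.39], [-16.8, -15.24]]
core edge [[12.81, 15.66], [12.8, -16.18]]
core edge low [[10.56, 15.46], [10.55, -18.19]]
```

```bash
python3 p.py .46 -.046 .285 -13
```

```text
shift [-0.001  -0.0237 -0.1516] turn share [-1.00e-04  1.53e-01 -1.20e-03] deg [-0.    6.89 -0.06]
[ 0.6106 -0.0631  0.2613] F [ 0.01  0.13 -0.38] M [-0.03  0.09 -0.  ] 1.0017336760781141 2.8 q [ 0.02  0.86  0.02  1.72 -0.03  0.56 -0.05]
```

Emit:
arm_command([
  {"dx":0,"dy":-0.008,"dz":-0.05,"wx":0,"wy":0.08,"wz":0},
  {"dx":0,"dy":-0.016,"dz":-0.1,"wx":0,"wy":0.153,"wz":0},
  {"dx":0,"dy":-0.024,"dz":-0.15,"wx":0,"wy":0.153,"wz":0},
  {"dx":0,"dy":-0.024,"dz":-0.15,"wx":0,"wy":0.153,"wz":0},
  {"dx":0,"dy":-0.024,"dz":-0.15,"wx":0,"wy":0.153,"wz":0},
])

```text
clock: 3.3
tool_pos: [0.461, -0.0469, 0.2854]
eef_rot: [-0.44, 0.553, -0.553, 0.441]
contact_force: [2.0, 0.6, 0.4]
opening: 0.998
```

```bash
python3 snap.py w4
python3 - <<'E'
import cv2
a=cv2.imread("pics/w4.png")
b=cv2.resize(a[110:300,190:390],None,fx=3,fy=3,interpolation=cv2.INTER_CUBIC); cv2.imwrite("pics/w4g.png",b)
E
```

```text
[ 0.4628 -0.0471  0.2852] 0.0533 [ 0.22 -0.94 -0.53]
```

View pics/w4.png

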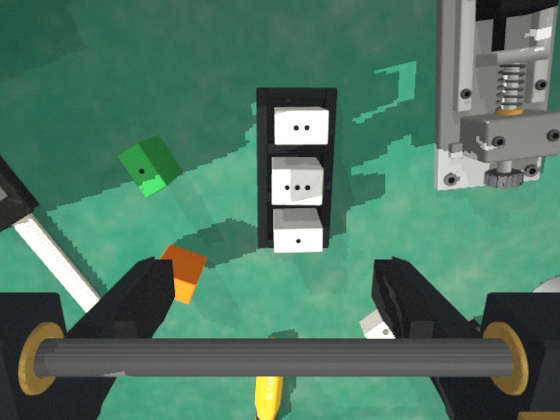

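View pics/w4g.png

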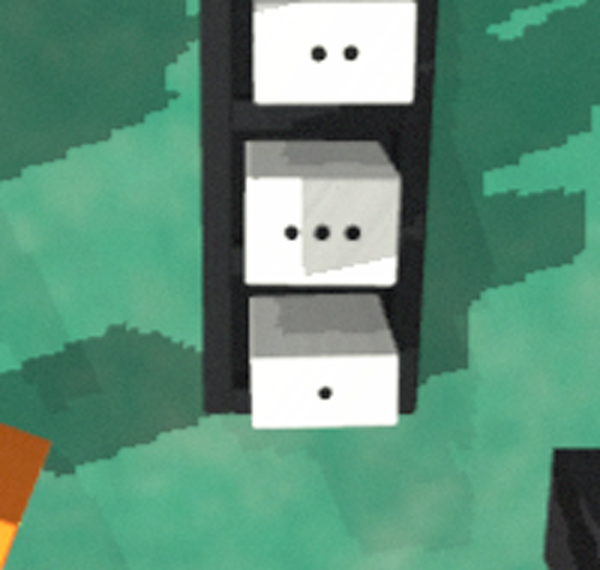

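```bash
python3 - <<'E'
from h import *
import pickle
c=pickle.load(open("pics/w4.pkl","rb"))
w=lambda *q:np.array([[190+x/3,110+y/3] for x,y in q])
P=cast(c,w((246,177),(400,177),(398,285),(247,285)),.056); print((P*1000).round(1).tolist(),P.mean(0),[np.linalg.norm(P[i]-P[(i+1)%4]).round(4) for i in range(4)])
e=P[0]+P[1]-P[2]-P[3]; print("ang",np.degrees(np.arctan2(e[1],e[0])), "side", np.degrees(np.arctan2(*(P[1]-P[0])[[1,0]])))
D=cast(c,w((322,233),(335,53),(325,393)),.056); print("dimples 22,19,16",(D*1000).round(1).tolist())
K=cast(c,[[258,88],[336.5,88],[328,249],[258,247.5]],.018); print((K*1000).round(1).tolist(),K.mean(0),[np.linalg.norm(K[i]-K[(i+1)%4]).round(4) for i in range(4)])
e=K[0]+K[1]-K[2]-K[3]; print("ang",np.degrees(np.arctan2(e[1],e[0])))
print("tool",pose()[1].as_matrix().round(3).tolist())
E
python3 p.py .4795 -.0245 .22 -13
```

```text
[[469.1, -10.4, 56.0], [498.0, -17.0, 56.0], [493.6, -38.3, 56.0], [464.4, -31.6, 56.0]] [ 0.48123424 -0.02433177  0.056     ] [np.float64(0.0296), np.float64(0.0218), np.float64(0.03), np.float64(0.0218)]
ang 77.9541760692707 side -12.943999305830742
dimples 22,19,16 [[481.0, -24.5, 56.0], [490.5, 8.8, 56.0], [474.7, -57.8, 56.0]]
[[470.3, 35.2, 18.0], [519.1, 23.9, 18.0], [493.7, -85.1, 18.0], [444.1, -72.5, 18.0]] [ 0.4817784  -0.02463093  0.018     ] [np.float64(0.0501), np.float64(0.112), np.float64(0.0512), np.float64(0.1109)]
ang 76.60681757414251
tool [[-0.224, 0.003, 0.975], [-0.975, 0.0, -0.224], [-0.001, -1.0, 0.003]]
shift [-0.0257  0.0653  0.0111] turn share [-0.0032  0.0009 -0.0013] deg [-0.14  0.04 -0.06]
[ 0.4628 -0.0471  0.2852] F [ 0.22 -0.94 -0.53] M [-0.07  0.13  0.01] 1.001054882279621 3.35 q [-0.02  0.71  0.03  2.15 -0.08  0.28 -0.14]
```

```bash
python3 p.py .481 -.0244 .204 -13.2
```

```text
shift [-0.0261  0.0813  0.0125] turn share [-0.0032  0.0054 -0.0013] deg [-0.14  0.24 -0.06]
[ 0.4628 -0.0471  0.2852] F [ 0.22 -0.94 -0.53] M [-0.07  0.13  0.01] 1.001054882279621 3.35 q [-0.02  0.71  0.03  2.15 -0.08  0.28 -0.14]
```

Emit:
arm_command([
  {"dx":-0.013,"dy":0.015,"dz":0.007,"wx":0,"wy":0.005,"wz":0},
  {"dx":-0.026,"dy":0.03,"dz":0.014,"wx":0,"wy":0.005,"wz":0},
  {"dx":-0.026,"dy":0.04,"dz":0.014,"wx":0,"wy":0.005,"wz":0},
  {"dx":-0.026,"dy":0.04,"dz":0.014,"wx":0,"wy":0.005,"wz":0},
  {"dx":-0.026,"dy":0.04,"dz":0.014,"wx":0,"wy":0.005,"wz":0},
])

```text
clock: 3.85
tool_pos: [0.4814, -0.0263, 0.2446]
eef_rot: [0.439, -0.555, 0.555, -0.438]
contact_force: [-0.6, -1.2, 0.9]
opening: 1.003
```

```bash
python3 p.py .481 -.0244 .204 -13.2
```

```text
shift [-0.0018  0.0406 -0.0008] turn share [ 0.0004 -0.0027  0.0007] deg [ 0.02 -0.12  0.03]
[ 0.4814 -0.0263  0.2446] F [-0.58 -1.22  0.85] M [-0.07  0.1   0.  ] 1.0034351273075532 3.85 q [-0.06  0.8   0.03  2.12 -0.1   0.22 -0.17]
```

Emit:
arm_command([
  {"dx":-0.002,"dy":0.015,"dz":-0.001,"wx":0,"wy":0,"wz":0},
  {"dx":-0.002,"dy":0.03,"dz":-0.001,"wx":0,"wy":0,"wz":0},
  {"dx":-0.002,"dy":0.04,"dz":-0.001,"wx":0,"wy":0,"wz":0},
  {"dx":-0.002,"dy":0.04,"dz":-0.001,"wx":0,"wy":0,"wz":0},
  {"dx":-0.002,"dy":0.04,"dz":-0.001,"wx":0,"wy":0,"wz":0},
])

```text
clock: 4.35
tool_pos: [0.4808, -0.0239, 0.205]
eef_rot: [0.439, -0.555, 0.555, -0.439]
contact_force: [0.4, 1.0, 0.6]
opening: 1.001
```

```bash
python3 p.py .481 -.0244 .204 -13.2; python3 snap.py w5
```

```text
shift [0.0004 0.001  0.0003] turn share [-0.0003 -0.0026  0.0001] deg [-0.01 -0.12  0.01]
[ 0.4808 -0.0239  0.205 ] F [0.44 1.02 0.61] M [-0.07  0.04  0.05] 1.0005767290123755 4.35 q [-0.06  0.88  0.02  2.13 -0.1   0.13 -0.18]
[ 0.4809 -0.0238  0.2052] 0.0061 [-0.01  0.58  0.2 ]
```

View pics/w5.png

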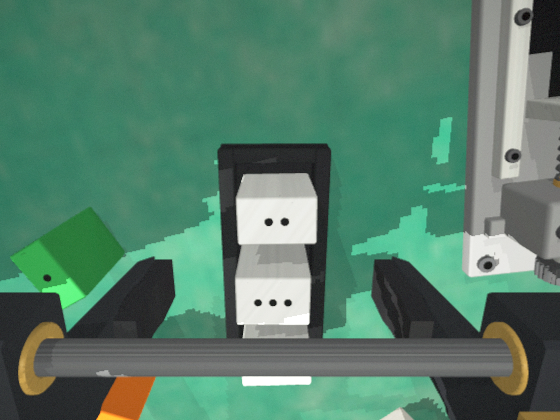

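Emit:
arm_command([
  {"dx":0,"dy":0,"dz":0,"wx":0,"wy":0,"wz":0},
  {"dx":0,"dy":0,"dz":0,"wx":0,"wy":0,"wz":0},
  {"dx":0,"dy":0,"dz":0,"wx":0,"wy":0,"wz":0},
  {"dx":0,"dy":0,"dz":0,"wx":0,"wy":0,"wz":0},
  {"dx":0,"dy":0,"dz":0,"wx":0,"wy":0,"wz":0},
], claw=-1, grip_force=25)

```text
clock: 4.9
tool_pos: [0.4808, -0.0235, 0.2048]
eef_rot: [-0.439, 0.554, -0.554, 0.439]
contact_force: [1.0, 0.3, -0.9]
opening: 0.571
```

```bash
python3 p.py .481 -.0244 .204 -13.2
```

```text
shift [0.0008 0.0008 0.0004] turn share [-0.0001 -0.0018 -0.0001] deg [-0.   -0.08 -0.01]
[ 0.4808 -0.0235  0.2048] F [ 0.98  0.27 -0.95] M [-0.1   0.11 -0.03] 0.5712319814412532 4.9 q [-0.06  0.88  0.02  2.13 -0.1   0.13 -0.18]
```

Fingers still closing (slow); continue.

Emit:
arm_command([
  {"dx":0,"dy":0,"dz":0,"wx":0,"wy":0,"wz":0},
  {"dx":0,"dy":0,"dz":0,"wx":0,"wy":0,"wz":0},
  {"dx":0,"dy":0,"dz":0,"wx":0,"wy":0,"wz":0},
  {"dx":0,"dy":0,"dz":0,"wx":0,"wy":0,"wz":0},
  {"dx":0,"dy":0,"dz":0,"wx":0,"wy":0,"wz":0},
])

```text
clock: 5.4
tool_pos: [0.4808, -0.0235, 0.2047]
eef_rot: [-0.439, 0.554, -0.554, 0.439]
contact_force: [0.6, 0.4, 0.8]
opening: 0.341
```

```bash
python3 p.py .481 -.0244 .204 -13.2
```

```text
shift [0.0008 0.0007 0.0004] turn share [ 0.     -0.0017 -0.0001] deg [ 0.   -0.08 -0.  ]
[ 0.4808 -0.0235  0.2047] F [0.58 0.41 0.79] M [-0.06  0.07 -0.02] 0.3409328563032695 5.4 q [-0.06  0.88  0.02  2.13 -0.1   0.13 -0.18]
```

Emit:
arm_command([
  {"dx":0,"dy":-0.015,"dz":0,"wx":0,"wy":0,"wz":0},
  {"dx":0,"dy":-0.035,"dz":0,"wx":0,"wy":0,"wz":0},
  {"dx":0,"dy":-0.055,"dz":0,"wx":0,"wy":0,"wz":0},
  {"dx":0,"dy":-0.075,"dz":0,"wx":0,"wy":0,"wz":0},
  {"dx":0,"dy":-0.075,"dz":0,"wx":0,"wy":0,"wz":0},
])

```text
clock: 5.9
tool_pos: [0.4814, -0.0236, 0.2815]
eef_rot: [0.438, -0.554, 0.555, -0.44]
contact_force: [-0.2, 0.5, -0.8]
opening: 0.339
```

```bash
python3 p.py .6256 .0315 .275 -6.2;python3 snap.py w6
```

```text
shift [-0.0868  0.007   0.1277] turn share [-0.0049 -0.1576 -0.0009] deg [-0.22 -7.09 -0.04]
[ 0.4814 -0.0236  0.2815] F [-0.17  0.51 -0.83] M [-0.1   0.07  0.  ] 0.33907151806278824 5.9 q [-0.07  0.72  0.05  2.11 -0.1   0.31 -0.18]
[ 0.4811 -0.0235  0.2804] 0.0366 [ 0.24 -0.06 -0.88]
```

View pics/w6.png

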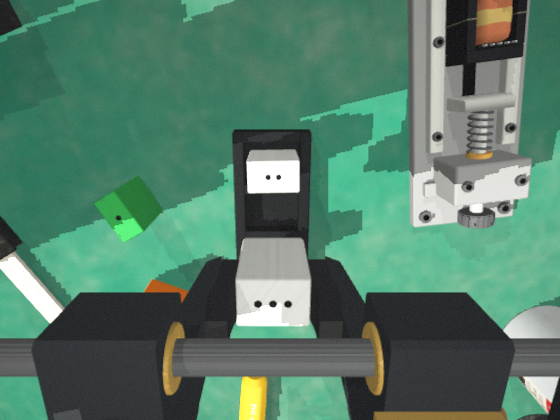

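Run:
```python
from h import *
import pickle
c=pickle.load(open("pics/w6.pkl","rb"))
p,R,s=pose()
for uv in ([273,303.5],[273,280],[273,326]):
    X=cast(c,[uv],.1317)[0]; print(R.inv().apply(X-p).round(4))
```

```text
[0.0012 0.1487 0.0009]
[-0.0094  0.1487  0.0009]
[0.0118 0.1487 0.0009]
```

Emit:
arm_command([
  {"dx":-0.026,"dy":0,"dz":0.038,"wx":0,"wy":-0.05,"wz":0},
  {"dx":-0.052,"dy":0.0,"dz":0.076,"wx":0,"wy":-0.1,"wz":0},
  {"dx":-0.078,"dy":0.0,"dz":0.114,"wx":0,"wy":-0.157,"wz":0},
  {"dx":-0.087,"dy":0.0,"dz":0.128,"wx":0,"wy":-0.157,"wz":0},
  {"dx":-0.087,"dy":0.0,"dz":0.128,"wx":0,"wy":-0.157,"wz":0},
])

```text
clock: 6.45
tool_pos: [0.627, 0.0334, 0.2779]
eef_rot: [-0.472, 0.526, -0.526, 0.473]
contact_force: [-0.9, 0.4, -1.2]
opening: 0.34
```

```bash
python3 p.py .6256 .0315 .24 -6.2;python3 snap.py w7; python3 snap.py t7 top;python3 snap.py s7 scene
```

```text
shift [ 0.0021  0.0379 -0.0012] turn share [-0.0011  0.0024 -0.0017] deg [-0.05  0.11 -0.08]
[0.627  0.0334 0.2779] F [-0.87  0.39 -1.23] M [-0.07  0.11  0.03] 0.3398141232856998 6.45 q [-0.15  0.85  0.05  1.67 -0.07  0.62 -0.17]
[0.6252 0.0322 0.2778] 0.0672 [-0.76 -0.55 -0.89]
[0.6242 0.0314 0.278 ] 0.0326 [-0.37 -0.48 -1.56]
[0.6239 0.0309 0.2784] 0.0144 [-0.49 -0.42 -1.21]
```

View pics/w7.png

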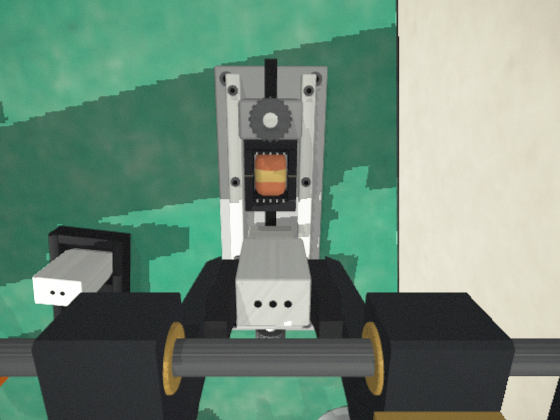

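View pics/s7.png

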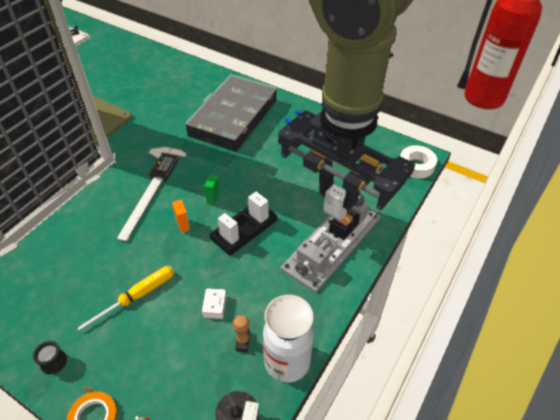

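Run:
```python
from h import *
import pickle
import cv2
a=cv2.imread("pics/w7.png"); cv2.imwrite("pics/w7g.png",cv2.resize(a[50:250,200:340],None,fx=4,fy=4,interpolation=cv2.INTER_CUBIC)[:600*2])
b=cv2.imread("pics/w7g.png"); print(b.shape); cv2.imwrite("pics/w7g.png",cv2.resize(a[120:250,200:340],None,fx=4.5,fy=4.5,interpolation=cv2.INTER_CUBIC))
```

```text
(800, 560, 3)
```

View pics/w7g.png

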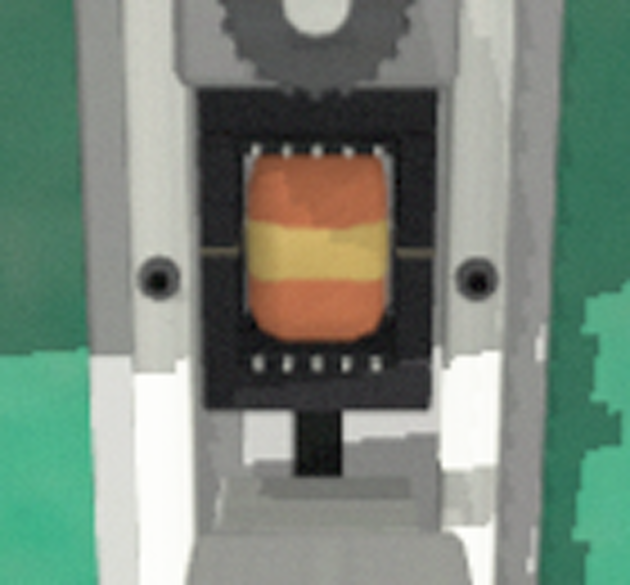

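```bash
python3 - <<'E'
from h import *
import pickle
c=pickle.load(open("pics/w7.pkl","rb"))
print("cam",-np.array(c['R']).T@c['t'])
m=np.array([.62558,.03149,0]); a=np.radians(83.81); ex=np.array([np.cos(a),np.sin(a),0]); ey=np.array([-ex[1],ex[0],0])
def jf(uv,z): 
    P=cast(c,uv,z/1000)-m; return (np.c_[P@ex,P@ey]*1000).round(2).tolist()
w=lambda *q:[[200+x/4.5,120+y/4.5] for x,y in q]
print("core edge",jf(w((205,408),(430,408)),38))
print("pad foot",jf(w((220,475),(440,497)),10))
print("bed far end",jf([[216,67],[326.5,67]],10))
print("bed sides",jf(w((90,350),(552,350)),10))
E
python3 p.py .6256 .0315 .24 -6.2
```

```text
cam [0.63634435 0.11386966 0.25803613]
core edge [[10.84, 15.36], [10.89, -16.07]]
pad foot [[-9.59, 15.39], [-13.29, -19.79]]
bed far end [[96.88, 34.15], [96.98, -35.46]]
bed sides [[11.13, 35.26], [11.24, -36.69]]
shift [-0.0008  0.0383  0.0018] turn share [ 0.0049 -0.0014  0.0017] deg [ 0.22 -0.06  0.07]
[0.6239 0.0309 0.2784] F [-0.49 -0.42 -1.21] M [-0.11  0.11  0.03] 0.3374982164789052 6.6 q [-0.15  0.85  0.05  1.67 -0.07  0.62 -0.17]
```

Emit:
arm_command([
  {"dx":-0.001,"dy":0.015,"dz":0.001,"wx":0,"wy":0,"wz":0},
  {"dx":-0.001,"dy":0.03,"dz":0.002,"wx":0.005,"wy":0,"wz":0.001},
  {"dx":-0.001,"dy":0.036,"dz":0.002,"wx":0.005,"wy":0,"wz":0.001},
  {"dx":-0.001,"dy":0.036,"dz":0.002,"wx":0.005,"wy":0,"wz":0.001},
  {"dx":-0.001,"dy":0.036,"dz":0.002,"wx":0.005,"wy":0,"wz":0.001},
])

```text
clock: 7.1
tool_pos: [0.6273, 0.0322, 0.2437]
eef_rot: [0.471, -0.526, 0.527, -0.473]
contact_force: [-0.9, -0.8, -0.3]
opening: 0.342
```

```bash
python3 p.py .6256 .0318 .228 -6.2;python3 snap.py w8;python3 snap.py s8 scene
python3 - <<'E'
import cv2
a=cv2.imread("pics/s8.png"); cv2.imwrite("pics/s8g.png",cv2.resize(a[160:300,270:400],None,fx=4.2,fy=4.2,interpolation=cv2.INTER_CUBIC))
E
```

```text
shift [ 0.0006  0.0157 -0.0017] turn share [-0.0045 -0.0008 -0.0008] deg [-0.2  -0.04 -0.04]
[0.6273 0.0322 0.2437] F [-0.89 -0.75 -0.25] M [-0.06  0.08 -0.  ] 0.34162705036925245 7.1 q [-0.15  0.9   0.05  1.68 -0.07  0.56 -0.17]
[0.6275 0.0324 0.244 ] 0.0084 [ 0.15 -0.16 -1.42]
[0.6276 0.0324 0.2442] 0.0041 [ 0.45 -0.4  -0.47]
```

View pics/s8g.png

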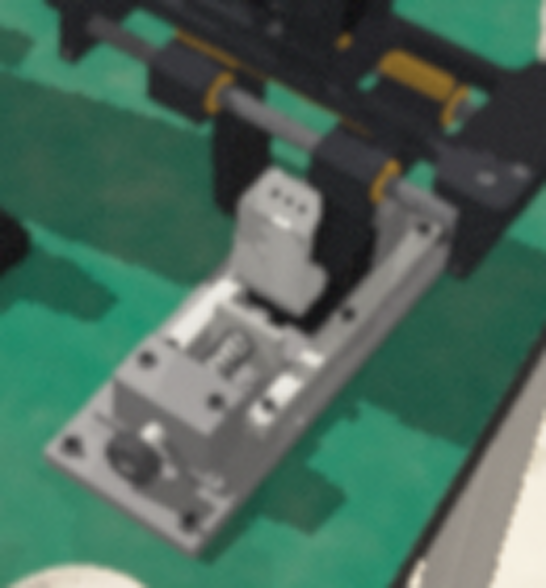

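View pics/w8.png

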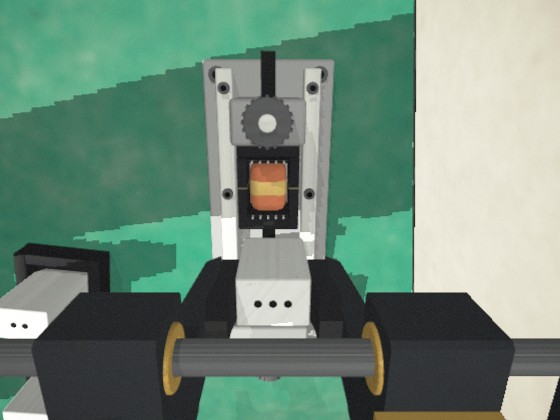

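Run:
```python
from h import *
import pickle,cv2
a=cv2.imread("pics/w8.png"); cv2.imwrite("pics/w8g.png",cv2.resize(a[140:340,200:340],None,fx=4,fy=4,interpolation=cv2.INTER_CUBIC)[300:])
```

```text
(no output)
```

View pics/w8g.png

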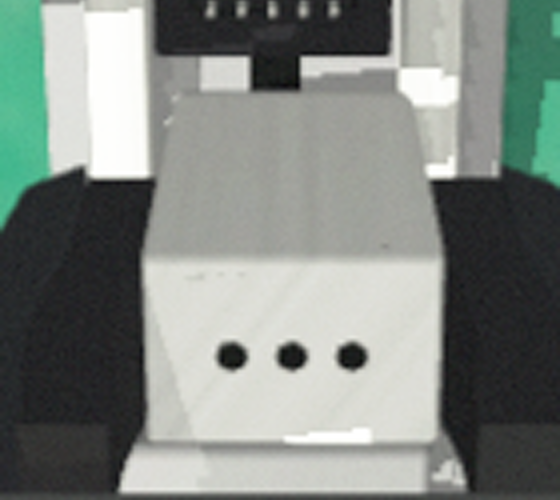

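Run:
```python
from h import *
import pickle
c=pickle.load(open("pics/w8.pkl","rb")); p,R,s=pose()
f=lambda uv,z: R.inv().apply(cast(c,[uv],z)[0]-p).round(4)
print("cam z",(-np.array(c['R']).T@c['t']))
print("core",f([239,228.2],.038),f([297.5,228.2],.038))
zt=p[2]-.1487
print("sp top front",f([236,204.5+75],zt),f([310,279.5],zt),"back",f([237,325],zt),f([309.5,325],zt))
print("sp bottom front",f([246,238.7],zt-.05),f([300,238.7],zt-.05),"taper start", f([246,238.7],zt-.04))
```

```text
cam z [0.63686553 0.11266163 0.22371693]
core [-0.0096  0.2062 -0.0184] [-0.0096  0.2063  0.0131]
sp top front [-0.0103  0.1486 -0.0143] [-0.0102  0.1488  0.0145] back [ 0.0104  0.1486 -0.0146] [0.0105 0.1488 0.0149]
sp bottom front [-0.0066  0.1986 -0.0141] [-0.0066  0.1988  0.0141] taper start [-0.0108  0.1886 -0.0133]
```

Emit:
arm_command([
  {"dx":0.001,"dy":0.0,"dz":-0.0025,"wx":0,"wy":0,"wz":0},
  {"dx":0.001,"dy":0.0,"dz":-0.0025,"wx":-0.004,"wy":0,"wz":0},
  {"dx":0.001,"dy":0.004,"dz":-0.0025,"wx":-0.004,"wy":0,"wz":0},
  {"dx":0.001,"dy":0.008,"dz":-0.0025,"wx":-0.004,"wy":0,"wz":0},
  {"dx":0.001,"dy":0.01,"dz":-0.0025,"wx":-0.004,"wy":0,"wz":0},
])

```text
clock: 7.7
tool_pos: [0.6248, 0.0318, 0.2331]
eef_rot: [-0.472, 0.527, -0.526, 0.472]
contact_force: [0.7, -1.1, -0.8]
opening: 0.338
```

```bash
python3 p.py .6254 .0314 .2087 -6.2
```

```text
shift [0.0004 0.0244 0.0007] turn share [-0.0001 -0.0003 -0.001 ] deg [-0.   -0.01 -0.04]
[0.6248 0.0318 0.2331] F [ 0.66 -1.15 -0.83] M [-0.1   0.06 -0.01] 0.33759363901099104 7.7 q [-0.15  0.92  0.04  1.69 -0.07  0.54 -0.17]
```

Emit:
arm_command([
  {"dx":0,"dy":0.001,"dz":0,"wx":0,"wy":0,"wz":0},
  {"dx":0,"dy":0.002,"dz":0,"wx":0,"wy":0,"wz":0},
  {"dx":0,"dy":0.003,"dz":0,"wx":0,"wy":0,"wz":0},
  {"dx":0,"dy":0.004,"dz":0,"wx":0,"wy":0,"wz":0},
  {"dx":0,"dy":0.004,"dz":0,"wx":0,"wy":0,"wz":0},
])

```text
clock: 8.2
tool_pos: [0.6249, 0.0318, 0.2296]
eef_rot: [-0.472, 0.526, -0.526, 0.473]
contact_force: [-0.6, -0.1, -0.1]
opening: 0.342
```

```bash
python3 p.py .6254 .0314 .2087 -6.2; python3 snap.py w9
```

```text
shift [0.0003 0.0209 0.0005] turn share [-0.0008 -0.0004 -0.001 ] deg [-0.04 -0.02 -0.05]
[0.6249 0.0318 0.2296] F [-0.6  -0.1  -0.13] M [-0.12  0.05 -0.02] 0.3419123164623575 8.2 q [-0.15  0.92  0.04  1.69 -0.07  0.53 -0.17]
[0.6249 0.0318 0.2297] 0.0025 [-0.28 -0.15 -0.35]
```

View pics/w9.png

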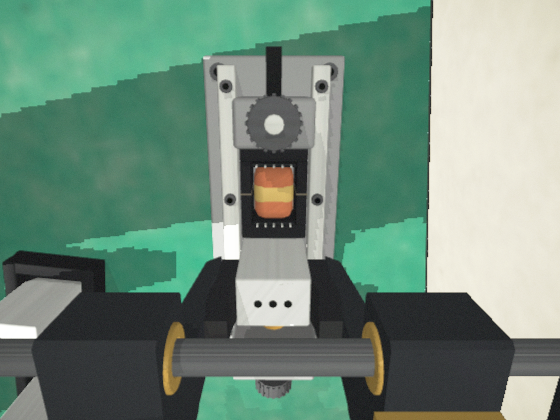

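Emit:
arm_command([
  {"dx":0,"dy":0.001,"dz":0,"wx":0,"wy":0,"wz":0},
  {"dx":0,"dy":0.002,"dz":0,"wx":0,"wy":0,"wz":0},
  {"dx":0,"dy":0.003,"dz":0,"wx":0,"wy":0,"wz":0},
  {"dx":0,"dy":0.004,"dz":0,"wx":0,"wy":0,"wz":0},
  {"dx":0,"dy":0.004,"dz":0,"wx":0,"wy":0,"wz":0},
])

```text
clock: 8.75
tool_pos: [0.6252, 0.0316, 0.2265]
eef_rot: [0.471, -0.526, 0.527, -0.473]
contact_force: [-2.2, 0.3, 4.3]
opening: 0.338
```

```bash
python3 p.py .6254 .0314 .2087 -6.2
```

```text
shift [0.0002 0.0178 0.0002] turn share [-0.0022 -0.0007 -0.0011] deg [-0.1  -0.03 -0.05]
[0.6252 0.0316 0.2265] F [-2.19  0.34  4.29] M [-0.13  0.31  0.01] 0.33754405742420385 8.75 q [-0.15  0.93  0.04  1.69 -0.07  0.52 -0.17]
```

Emit:
arm_command([
  {"dx":0,"dy":0.0005,"dz":0,"wx":0,"wy":0,"wz":0},
  {"dx":0,"dy":0.001,"dz":0,"wx":0,"wy":0,"wz":0},
  {"dx":0,"dy":0.0015,"dz":0,"wx":0,"wy":0,"wz":0},
  {"dx":0,"dy":0.002,"dz":0,"wx":0,"wy":0,"wz":0},
  {"dx":0,"dy":0.002,"dz":0,"wx":0,"wy":0,"wz":0},
])

```text
clock: 9.25
tool_pos: [0.6254, 0.0314, 0.2247]
eef_rot: [0.471, -0.526, 0.527, -0.473]
contact_force: [-0.8, -0.7, 4.9]
opening: 0.339
```

```bash
python3 p.py .6254 .0314 .2087 -6.2
```

```text
shift [ 0.     0.016 -0.   ] turn share [-0.0034 -0.0008 -0.0009] deg [-0.15 -0.04 -0.04]
[0.6254 0.0314 0.2247] F [-0.79 -0.65  4.92] M [-0.19  0.26 -0.02] 0.3394729659193704 9.25 q [-0.15  0.93  0.04  1.69 -0.07  0.52 -0.17]
```

Emit:
arm_command([
  {"dx":0,"dy":0.0005,"dz":0,"wx":0,"wy":0,"wz":0},
  {"dx":0,"dy":0.001,"dz":0,"wx":0,"wy":0,"wz":0},
  {"dx":0,"dy":0.0015,"dz":0,"wx":0,"wy":0,"wz":0},
  {"dx":0,"dy":0.002,"dz":0,"wx":0,"wy":0,"wz":0},
  {"dx":0,"dy":0.003,"dz":0,"wx":0,"wy":0,"wz":0},
])

```text
clock: 9.75
tool_pos: [0.6256, 0.0314, 0.222]
eef_rot: [0.471, -0.526, 0.527, -0.473]
contact_force: [-0.7, -0.5, 8.2]
opening: 0.34
```

```bash
python3 p.py .6254 .0314 .2087 -6.2; python3 snap.py w10
```

```text
shift [ 0.      0.0133 -0.0003] turn share [-0.0043 -0.0008 -0.001 ] deg [-0.2  -0.04 -0.04]
[0.6256 0.0314 0.222 ] F [-0.66 -0.48  8.17] M [-0.22  0.25  0.02] 0.33978575545403805 9.75 q [-0.15  0.94  0.04  1.69 -0.07  0.51 -0.17]
[0.6257 0.0314 0.2218] 0.0024 [-0.79 -0.29  6.13]
```

View pics/w10.png

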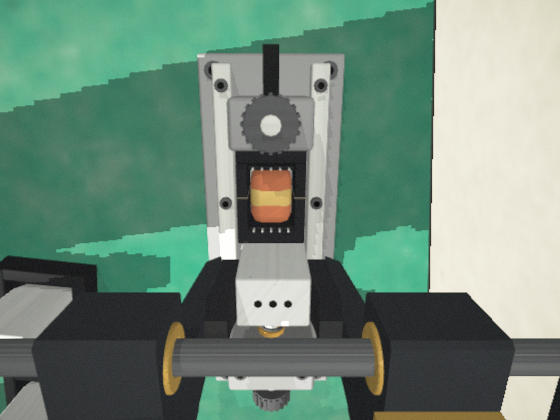

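Emit:
arm_command([
  {"dx":0,"dy":0.001,"dz":-0.0005,"wx":0,"wy":0,"wz":0},
  {"dx":0,"dy":0.0015,"dz":-0.0005,"wx":0,"wy":0,"wz":0},
  {"dx":0,"dy":0.002,"dz":-0.0005,"wx":0,"wy":0,"wz":0},
  {"dx":0,"dy":0.0025,"dz":-0.0005,"wx":0,"wy":0,"wz":0},
  {"dx":0,"dy":0.003,"dz":-0.0005,"wx":0,"wy":0,"wz":0},
])

```text
clock: 10.3
tool_pos: [0.6254, 0.0314, 0.2188]
eef_rot: [0.471, -0.526, 0.527, -0.473]
contact_force: [-0.3, -0.4, 5.3]
opening: 0.338
```

```bash
python3 p.py .6254 .0314 .2087 -6.2
```

```text
shift [-0.      0.0101 -0.    ] turn share [-0.0052 -0.0009 -0.001 ] deg [-0.24 -0.04 -0.04]
[0.6254 0.0314 0.2188] F [-0.29 -0.37  5.25] M [-0.2   0.03  0.09] 0.3376656924544202 10.3 q [-0.15  0.94  0.04  1.69 -0.07  0.51 -0.17]
```

Emit:
arm_command([
  {"dx":0,"dy":0.001,"dz":0,"wx":0,"wy":0,"wz":0},
  {"dx":0,"dy":0.002,"dz":0,"wx":0,"wy":0,"wz":0},
  {"dx":0,"dy":0.003,"dz":0,"wx":0,"wy":0,"wz":0},
  {"dx":0,"dy":0.004,"dz":0,"wx":0,"wy":0,"wz":0},
  {"dx":0,"dy":0.005,"dz":0,"wx":0,"wy":0,"wz":0},
])

```text
clock: 10.8
tool_pos: [0.6252, 0.0314, 0.2137]
eef_rot: [0.471, -0.526, 0.527, -0.473]
contact_force: [-0.3, -0.4, 4.6]
opening: 0.339
```

```bash
python3 p.py .6254 .0314 .2087 -6.2
```

```text
shift [-0.      0.005   0.0001] turn share [-0.0045 -0.0008 -0.0008] deg [-0.2  -0.04 -0.04]
[0.6252 0.0314 0.2137] F [-0.26 -0.36  4.57] M [-0.3   0.02  0.04] 0.3386934888700393 10.8 q [-0.15  0.95  0.04  1.69 -0.07  0.5  -0.17]
```

Emit:
arm_command([
  {"dx":0,"dy":0.001,"dz":0,"wx":0,"wy":0,"wz":0},
  {"dx":0,"dy":0.002,"dz":0,"wx":0,"wy":0,"wz":0},
  {"dx":0,"dy":0.003,"dz":0,"wx":0,"wy":0,"wz":0},
  {"dx":0,"dy":0.0035,"dz":0,"wx":0,"wy":0,"wz":0},
  {"dx":0,"dy":0.004,"dz":0,"wx":0,"wy":0,"wz":0},
])

```text
clock: 11.3
tool_pos: [0.6252, 0.0314, 0.2095]
eef_rot: [0.471, -0.526, 0.527, -0.473]
contact_force: [-0.0, -0.5, 4.4]
opening: 0.335
```

```bash
python3 p.py .6254 .0314 .2087 -6.2
```

```text
shift [-0.      0.0008  0.0002] turn share [-0.0041 -0.0007 -0.0008] deg [-0.19 -0.03 -0.04]
[0.6252 0.0314 0.2095] F [-0.03 -0.55  4.38] M [-0.3   0.04  0.  ] 0.3346619521546137 11.3 q [-0.15  0.96  0.04  1.69 -0.07  0.49 -0.17]
```

Emit:
arm_command([
  {"dx":0,"dy":0.0005,"dz":0,"wx":0,"wy":0,"wz":0},
  {"dx":0,"dy":0.0008,"dz":0,"wx":0,"wy":0,"wz":0},
  {"dx":0,"dy":0.001,"dz":0,"wx":0,"wy":0,"wz":0},
  {"dx":0,"dy":0.0012,"dz":0,"wx":0,"wy":0,"wz":0},
  {"dx":0,"dy":0.0012,"dz":0,"wx":0,"wy":0,"wz":0},
])

```text
clock: 11.8
tool_pos: [0.6251, 0.0314, 0.2087]
eef_rot: [0.471, -0.526, 0.527, -0.473]
contact_force: [0.2, -0.4, 9.0]
opening: 0.336
```

```bash
python3 p.py .6254 .0314 .2087 -6.2
```

```text
shift [0.     0.     0.0003] turn share [-0.0041 -0.0007 -0.0008] deg [-0.18 -0.03 -0.04]
[0.6251 0.0314 0.2087] F [ 0.19 -0.4   9.02] M [-0.29  0.25 -0.01] 0.3359842989832395 11.8 q [-0.15  0.96  0.04  1.69 -0.07  0.49 -0.17]
```

Emit:
arm_command([
  {"dx":0,"dy":0.0003,"dz":0,"wx":0,"wy":0,"wz":0},
  {"dx":0,"dy":0.0006,"dz":0,"wx":0,"wy":0,"wz":0},
  {"dx":0,"dy":0.0008,"dz":0,"wx":0,"wy":0,"wz":0},
  {"dx":0,"dy":0.0008,"dz":0,"wx":0,"wy":0,"wz":0},
  {"dx":0,"dy":0.0008,"dz":0,"wx":0,"wy":0,"wz":0},
])

```text
clock: 12.3
tool_pos: [0.6251, 0.0314, 0.2087]
eef_rot: [0.471, -0.526, 0.527, -0.473]
contact_force: [-1.1, -0.9, 13.8]
opening: 0.339
```

```bash
python3 p.py .6254 .0314 .2087 -6.2; python3 snap.py w11;python3 snap.py s11 scene;python3 - <<'E'
import cv2
a=cv2.imread("pics/s11.png"); cv2.imwrite("pics/s11g.png",cv2.resize(a[160:300,270:400],None,fx=4.2,fy=4.2,interpolation=cv2.INTER_CUBIC))
E
```

```text
shift [-0.      0.      0.0003] turn share [-0.0043 -0.0008 -0.0009] deg [-0.19 -0.04 -0.04]
[0.6251 0.0314 0.2087] F [-1.08 -0.87 13.84] M [-0.27  0.6   0.  ] 0.3388101092784927 12.3 q [-0.15  0.96  0.04  1.69 -0.07  0.49 -0.17]
[0.6251 0.0314 0.2087] 0.0017 [-1.76 -1.15 13.77]
[0.6252 0.0314 0.2087] 0.0023 [-2.13 -1.3  14.01]
```

View pics/w11.png

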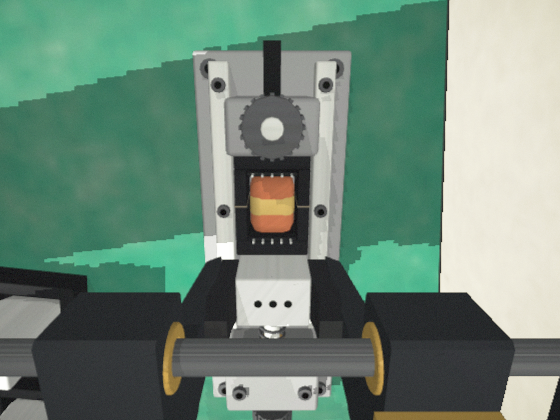

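View pics/s11g.png

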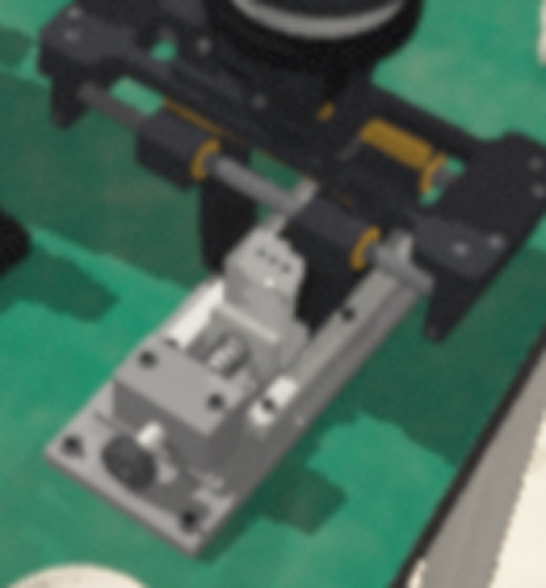

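Emit:
arm_command([
  {"dx":0,"dy":-0.001,"dz":0,"wx":0,"wy":0,"wz":0},
  {"dx":0,"dy":-0.001,"dz":0,"wx":0,"wy":0,"wz":0},
  {"dx":0,"dy":-0.001,"dz":0,"wx":0,"wy":0,"wz":0},
  {"dx":0,"dy":-0.001,"dz":0,"wx":0,"wy":0,"wz":0},
  {"dx":0,"dy":-0.001,"dz":0,"wx":0,"wy":0,"wz":0},
], claw=0.4)

```text
clock: 12.9
tool_pos: [0.6244, 0.0319, 0.2074]
eef_rot: [-0.472, 0.526, -0.526, 0.472]
contact_force: [0.1, 0.5, 0.5]
opening: 0.7
```

```bash
python3 p.py .6254 .0314 .28 -6.2
```

```text
shift [ 0.0003 -0.0726  0.0011] turn share [-0.0004 -0.0003 -0.0011] deg [-0.02 -0.01 -0.05]
[0.6244 0.0319 0.2074] F [0.13 0.5  0.55] M [-0.08  0.05  0.01] 0.6999074493714447 12.9 q [-0.15  0.96  0.04  1.69 -0.07  0.49 -0.17]
```

Emit:
arm_command([
  {"dx":0,"dy":-0.01,"dz":0,"wx":0,"wy":0,"wz":0},
  {"dx":0,"dy":-0.03,"dz":0,"wx":0,"wy":0,"wz":0},
  {"dx":0,"dy":-0.055,"dz":0,"wx":0,"wy":0,"wz":0},
  {"dx":0.025,"dy":-0.075,"dz":-0.015,"wx":0,"wy":0,"wz":0},
  {"dx":0.05,"dy":-0.085,"dz":-0.03,"wx":0,"wy":0,"wz":0},
])

```text
clock: 13.4
tool_pos: [0.5896, -0.0144, 0.2951]
eef_rot: [0.471, -0.525, 0.527, -0.474]
contact_force: [0.6, -0.6, 0.4]
opening: 0.702
```

Emit:
arm_command([
  {"dx":0.0,"dy":0,"dz":0,"wx":0,"wy":0,"wz":0},
  {"dx":0.0,"dy":0,"dz":0,"wx":0,"wy":0,"wz":0},
  {"dx":0,"dy":0,"dz":0,"wx":0,"wy":0,"wz":0},
  {"dx":0,"dy":0,"dz":0,"wx":0,"wy":0,"wz":0},
  {"dx":0,"dy":0,"dz":0,"wx":0,"wy":0,"wz":0},
])

```text
clock: 13.9
tool_pos: [0.5894, -0.0137, 0.2922]
eef_rot: [-0.472, 0.526, -0.526, 0.473]
contact_force: [0.0, -0.4, -0.2]
opening: 0.701
```

```bash
python3 snap.py w12;python3 snap.py s12 scene;python3 - <<'E'
import cv2
a=cv2.imread("pics/s12.png"); cv2.imwrite("pics/s12g.png",cv2.resize(a[160:300,170:400],None,fx=3.4,fy=3.4,interpolation=cv2.INTER_CUBIC))
a=cv2.imread("pics/w12.png"); cv2.imwrite("pics/w12g.png",cv2.resize(a[40:240,230:380],None,fx=3,fy=3,interpolation=cv2.INTER_CUBIC))
E
```

```text
[ 0.5894 -0.0139  0.2922] 0.0047 [ 1.07 -0.46  0.03]
[ 0.5893 -0.0141  0.2922] 0.0047 [-0.04 -0.88  0.77]
```

View pics/w12.png

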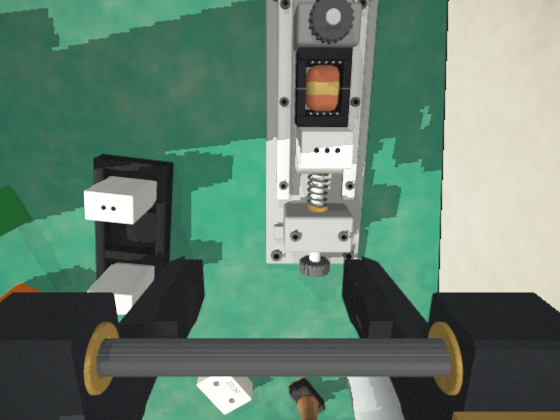

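View pics/s12g.png

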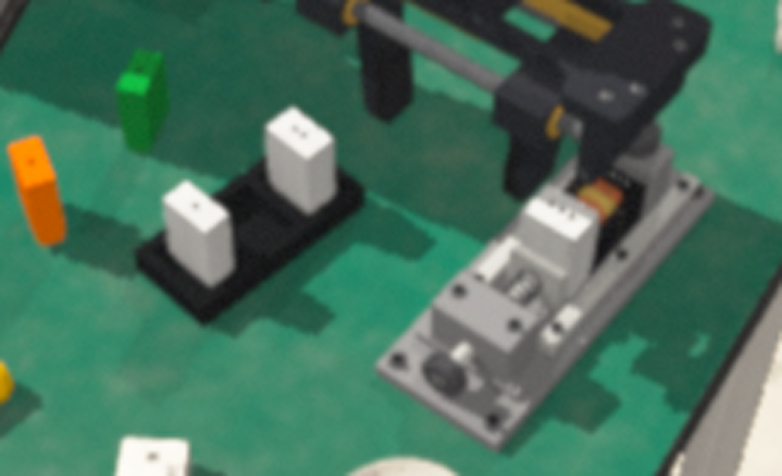

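View pics/w12g.png

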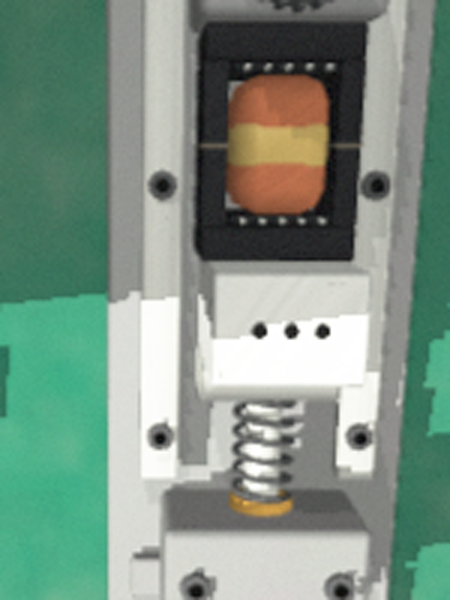

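```bash
python3 - <<'E'
from h import *
import pickle
c=pickle.load(open("pics/w12.pkl","rb"))
m=np.array([.62558,.03149,0]); a=np.radians(83.81); ex=np.array([np.cos(a),np.sin(a),0]); ey=np.array([-ex[1],ex[0],0])
def jf(uv,z): 
    P=cast(c,uv,z/1000)-m; return (np.c_[P@ex,P@ey]*1000).round(2).tolist()
w=lambda *q:[[230+x/3,40+y/3] for x,y in q]
print("core edge",jf(w((197,258),(353,258)),38))
print("top front",jf(w((214,271),(370,271)),60)); print("top back",jf(w((213,386),(366,386)),60)); print("dimples",jf(w((291,330)),60))
E
python3 - <<'E'
import cv2
a=cv2.imread("pics/w12.png"); cv2.imwrite("pics/w12h.png",cv2.resize(a[115:185,280:370],None,fx=8,fy=8,interpolation=cv2.INTER_CUBIC))
E
```

```text
core edge [[10.82, 16.44], [10.84, -15.97]]
top front [[10.42, 14.5], [10.44, -14.97]]
top back [[-11.65, 14.16], [-11.62, -15.67]]
dimples [[-0.72, -0.55]]
```

View pics/w12h.png

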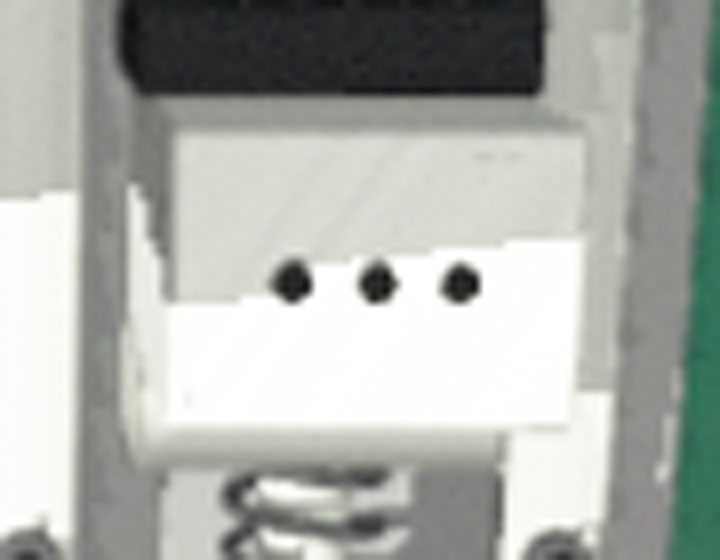

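Run:
```python
from h import *
import pickle
c=pickle.load(open("pics/w12.pkl","rb"))
m=np.array([.62558,.03149,0]); a=np.radians(83.81); ex=np.array([np.cos(a),np.sin(a),0]); ey=np.array([-ex[1],ex[0],0])
def jf(uv,z): 
    P=cast(c,uv,z/1000)-m; return (np.c_[P@ex,P@ey]*1000).round(2).tolist()
print("pad back",jf([[280+145/8,115+464/8],[280+495/8,115+464/8]],36))
print("housing front",jf([[285.5,40+ (545)/3]],44))
```

```text
pad back [[-19.47, 14.13], [-19.45, -14.46]]
housing front [[-50.39, 22.29]]
```

```bash
python3 -c "
from plant import r
print(r.finish_job()); s=r.get_state(); print(s['clock'],s['contact_force'])"
```

```text
the job is handed in; nothing more can be done
None
the job is handed in; nothing more can be done
```

The 22 mm spacer (three dimples) is the snug one. It is fully home on the jig's bed between pad and core, and the gripper has let go and is well clear. The job was handed in at about 14 s; no verdict was reported.

- **Choosing the spacer:** The wrist images put the gap at about 19–20.5 mm, so I tried the 22 mm spacer first. It fitted, so I never tried the 16 mm and 19 mm spacers in the gap. By that measurement both would have been too thin.
- **Insertion:** The wedging force peaked at about 8 N and the spacer then slid down at a steady 4–5 N. It stopped hard exactly at the expected bed height. My final check push was 14 N. All of this is below the 30 N and 60 N limits.
- **Last checks:** The back edge of the pad had moved about 2.7 mm, within its 4 mm travel. The spacer's top front edge was within 0.4 mm of the core face, so it stands upright. It sits about 0.5 mm off the jig's middle line. In the last pictures the 16 mm and 19 mm spacers were still standing in their pockets, which I never disturbed.
- **What disagreed:** My camera-based jig frame put the pad and housing about 2–3 mm off their stated positions along the jig's x. I therefore aligned the spacer by sighting it directly against the core. I did not measure the pad force itself; I inferred it from the pad's movement and the sliding force.

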